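# Open the filler cap of the study humidifier

### The arm

A 6-joint arm with a two-finger parallel gripper is mounted at the origin on the work surface. World frame = base frame: x ahead of the robot, y to its left, z up, the work surface at z = 0. Lengths are in m, angles in degrees, forces in N, time in s.
With the tool pointing down it reaches from about 0.4 to 0.825 m from the base axis. Payload 7 kg.
Tool frame: the origin (TCP) lies midway between the tips of the shut fingers; the grasp point (between the pads) lies 19 mm behind it; z points along the fingers, y is the direction in which the jaws open and shut (so a half turn about z gives the same grasp; the last joint's range is limited). The gripper opens to 88 mm and grips with 3 to 60 N. Pads are 19 mm wide; open, the fingers measure 130 mm over their backs; the gripper's body (78 mm by 193 mm) begins 47 mm behind the grasp point.
Start: joints at [82.168, 20.546, 0.682, 0, -70.136, -16.507], TCP at [0.278, 0.615, 0.193] pointing down, gripper open.
Joint ranges: [-176.03, 176.03], [-82.01, 121.73], [-58.28, 71.71], [-173.87, 95.51], [-174.79, -0.11], [-173.66, 173.66]. Speed limits (degrees/s): [136.94, 136.94, 172.46, 180, 180, 180].

### API

Orientations are given as [roll, pitch, yaw] about the fixed x, y, z axes, in that order (R = Rz(yaw) Ry(pitch) Rx(roll)).
In Python, from plant import sensors, viewer, r gives the robot as it stands. The module is installed in compiled form; this text tells all that it offers.
- The arm moves only by the shell command python3 -m handwheel 'ROWS' [OPENING] [FORCE]. ROWS is JSON, one flat list of numbers, 6 for each row, row after row: the shift along the world's x, y, z in cm, then the turn, a rotation vector about the world's x, y, z in rad. In form: [tx, ty, tz, wx, wy, wz, tx, ty, tz, wx, wy, wz, ...]. A call has 1 to 8 rows; each row is the pose to reach, as a shift and turn from the pose measured when the call began; what a row does not reach only later rows make up. A row lasts 1/10 s, in which the tool goes at most 50 mm and 8.59 degrees, less where a joint would pass 70% of its speed; a pose out of reach is approached as far as the arm can. A call with a gripper value outside its range is refused whole. OPENING is the closure in counts, from 0 (fully open) to 255 (shut), set as the call begins (- or left out, the last holds). The fingers move at their own pace and stop on an object; FORCE is the grip in N (left out, the last holds). Time passes only in rows, so rows that repeat a pose let the fingers close. It gives the time, the measured TCP pose, the force and the opening at its end, in the units of the state.
- sensors.get_state(): the state, without advancing time (a new reading comes with each control period).
- viewer.capture(name): name is "side" or "top" or "wrist"; returns a dict with "img" (400x640x3 uint8, red, green, blue), "camera_matrix" (3x3 intrinsics, pixels), "k1" (the pictures are not rectified: a ray, as slopes to the right and down, at radius r is drawn at 1 + k1 r^2 times it, then the intrinsics apply), "camera_from_world" (4x4, takes a point from world to camera coordinates); the wrist camera has in their place "mount" (4x4, takes a point from camera to tool coordinates, whose origin is the TCP and whose axes are the flange's). Camera axes: x right, y down, z forward; pixel columns grow to the right and rows downward; lengths in m; the calibration is good to about 2 mm. A picture is of the moment at which its call begins: read the wrist's pose just before it. There is no depth.
- r.close_job(): hands the job in, once; it reports no verdict.
The state is a dict: "time_s": time; "joints": joint angles; "qd": joint speeds; "joint_torque": joint torques, N m; "tcp_pos": TCP position; "eef_rot": TCP orientation; "contact_force": force on the tool from outside, world axes, zero at the start; "moment": the same for the moment, N m; "gripper_width": finger opening in m.
Only numpy, scipy, OpenCV 4.12 (cv2) and the standard library are available. Lean on these libraries where they do the work, as an engineer would, in place of code of your own. Each camera call takes 0.05 s, during which the arm holds its last target.

### The job

The humidifier on the desk needs a refill: switch it off by pressing its round push button fully down and letting it spring back, then unscrew the ribbed filler cap and lift it off. Nobody remembers whether this cap has a normal or a reverse thread, so try it both ways until you find the way that loosens it. Finish still gripping the cap and keep holding it still and level, its underside at least 8 cm above where it was seated (do not put it down), and leave the mug, clock and stapler where they are.

Things in the scene. Friction and masses are not known exactly. Their poses are not given: they have to be found in the camera images.
- humidifier: Humidifier fixed on the desk: white oval tank, grey foot, 150 mm deep (its x) by 240 long (its y), flat deck 130 mm above the desk. Origin under its centre, at desk height; x points away from its front, z up. On the deck, at x, y in mm: filler neck and cap (12, 62), fixed mist nozzle, a round tower 72 across and 40 tall, (12, -62), push button (-48, -12).
- neck_seat (a point): Seat of the cap on the thread axis: top centre of a boss 49 mm across and 8 tall on the deck, 138 mm above the desk; z up. The neck (36 mm across, 20 tall, inside the cap) has a coarse two-start thread of hidden hand, drawn anew each start: turned the loosening way the cap runs nearly free without rising; turned the other way it stops dead within 6 degrees and fingers slip on it if turned on.
- cap: Loose grey ribbed screw cap, round, 54 mm across, 32 tall, 35 to 70 g; on top a white pointer ridge 2.5 mm high, from the centre out along its x. Origin at the centre of its underside, on neck_seat when screwed on; z up. Grip it round the skirt from above; fingers have room all round. It lifts off once turned 70 to 130 degrees from its start the loosening way, not before.
- power (a joint): Travel of the push button in m: 0 up, 0.006 fully down; a spring lifts it again. It moves at about 1.5 N and is fully down at 5 N.
- power_top (a point): Centre of the button's top face, 141 mm above the desk when up: round white button 24 mm across in a grey collar 40 mm across. It goes down with the button; fully down it is flush with the collar, 135 mm above the desk.
- mug: White mug, 80 mm across, 90 mm tall, loose on the desk beside the humidifier; origin under its centre. Bystander.
- clock: Twin-bell alarm clock, about 90 mm wide, 130 mm tall, loose on the desk beside the humidifier; origin under its centre. Bystander.
- stapler: Black stapler, 140 mm long, 34 mm wide, 50 mm tall, loose on the desk beyond the humidifier; origin under its centre. Bystander.
There are look-alikes about, which are no part of the job. There is more than one size of the cap; the one meant has the size given above. There is more than one size of the humidifier; the one meant has the size given above.

How it is judged (in metres and radians):
On the way, in this order (a step that is already met when the one before it is completed fails the run):
1. the push button is pressed fully down (value of joint power above 0.005 m), for 0.1 s.
2. the push button is let up again (value of joint power below 0.001 m), for 0.2 s.
3. the cap has come off its neck (z of cap in the frame of neck_seat above 0.03 m), for 0.1 s.
At the end, for the whole second after the job is handed in: The cap is held in the fingers (more than 1 N), its underside more than 75 mm above its seat, level within 0.3 rad, still (under 30 mm/s), not touching the humidifier; the button is up; mug, clock and stapler are within 30 mm of where they stood (z of cap in the frame of neck_seat above 0.075 m and angle between cap's own z axis and vertical below 0.3 rad and linear speed of cap below 0.03 m/s and contact force between the fingers and cap above 1 N and contact force between cap and humidifier below 0.1 N and value of joint power below 0.001 m); the arm keeps its last pose, push and grip.
It fails at once if the mug, clock or stapler was moved more than 30 mm or tipped (distance of any of mug, clock, stapler from where it was at the start of the episode above 0.03 m or angle between any of mug, clock's own z axis and vertical above 0.5 rad).
It fails at once if the cap was dropped onto the desk (height (world z) of cap below 0.1 m).
It also fails if it takes over 67 s, if anything falls off the work surface, if the arm or the gripper's body presses on something with over 40 N, if the wrist force passes 120 N, or if a joint passes its speed limit or range.

## Working session

There is one attempt and no reset: what is moved stays moved. The work goes in short steps, Python scripts to look and compute and a shell command to move; the robot and the scene stay as the last step left them, time stands still between calls to the robot, and variables do not carry over. Pictures are saved under pics/ and viewed, and the job is handed in when it is done.

```bash
mkdir -p pics; cat > h.py <<'E'
import numpy as np, cv2, pickle
from plant import sensors, viewer, r
def cap(n,f):
    s=sensors.get_state(); c=viewer.capture(n); c['state']=s
    cv2.imwrite('pics/%s.png'%f, c['img'][:,:,::-1]); pickle.dump(c,open('pics/%s.pkl'%f,'wb')); return c
def load(f): return pickle.load(open('pics/%s.pkl'%f,'rb'))
def crop(f,x0,y0,x1,y1,k):
    im=cv2.imread('pics/%s.png'%f)[y0:y1,x0:x1]
    cv2.imwrite('pics/%s_c%d_%d.png'%(f,x0,y0), cv2.resize(im,None,fx=k,fy=k,interpolation=cv2.INTER_CUBIC))
def cfw(c):
    if 'camera_from_world' in c: return np.array(c['camera_from_world'])
    from scipy.spatial.transform import Rotation as R
    s=c['state']; T=np.eye(4); T[:3,:3]=R.from_euler('xyz',s['eef_rot'],degrees=True).as_matrix(); T[:3,3]=s['tcp_pos']
    return np.linalg.inv(T@np.array(c['mount']))
def ray(c,u,v):
    K=np.array(c['camera_matrix']);k=c['k1']
    d=np.array([(u-K[0,2])/K[0,0],(v-K[1,2])/K[1,1]]); s=d.copy()
    for _ in range(50): s=d/(1+k*(s@s))
    M=np.linalg.inv(cfw(c)); return M[:3,3], M[:3,:3]@np.array([s[0],s[1],1])
def atz(c,u,v,z):
    o,d=ray(c,u,v); return o+d*(z-o[2])/d[2]
def proj(c,p):
    K=np.array(c['camera_matrix']);q=cfw(c)@np.append(p,1);s=q[:2]/q[2];s=s*(1+c['k1']*(s@s))
    return K[0,0]*s[0]+K[0,2],K[1,1]*s[1]+K[1,2]
E
python3 - <<'E'
from h import *
print(sensors.get_state())
for n in('side','top','wrist'):
    c=cap(n,n+'0'); print(n,c['k1'],c['camera_matrix'])
    if n!='wrist': print(np.linalg.inv(cfw(c)).round(3))
    else: print(c['mount'])
E
```

```text
{'time_s': 0.0, 'joints': array([ 8.21685154e+01,  2.05925264e+01,  6.34513420e-01, -2.05013328e-02,
       -7.01363813e+01, -1.65082023e+01]), 'qd': array([-0.05977285,  0.07506027, -0.03732225,  0.06562362, -0.02904873,
        0.03694324]), 'joint_torque': array([-5.10669415e-04, -5.82716596e+01,  2.93052578e+01,  6.99744388e+00,
        6.94673668e-03, -1.64726471e-04]), 'tcp_pos': array([0.27798671, 0.61450424, 0.19251484]), 'eef_rot': array([ 1.79904020e+02, -8.34695987e-03, -2.43466617e+01]), 'contact_force': array([-0.74804646,  0.38681693, -0.34549925]), 'moment': array([-0.01462742,  0.00809696,  0.0090655 ]), 'gripper_width': 0.08747259263968925}
side -0.030639830470415172 [[428.19608084   0.         325.85734917]
 [  0.         428.19608084 191.17376576]
 [  0.           0.           1.        ]]
[[-0.828 -0.342  0.444  0.16 ]
 [-0.56   0.533 -0.634  0.555]
 [-0.02  -0.774 -0.633  0.681]
 [ 0.     0.     0.     1.   ]]
top 0.0176589422148077 [[439.96544497   0.         324.28993385]
 [  0.         439.96544497 208.82080326]
 [  0.           0.           1.        ]]
[[-6.000e-03 -9.820e-01  1.900e-01  3.620e-01]
 [-1.000e+00  6.000e-03 -2.000e-03  2.600e-02]
 [ 1.000e-03 -1.900e-01 -9.820e-01  1.235e+00]
 [ 0.000e+00  0.000e+00  0.000e+00  1.000e+00]]
wrist 0.013935959029289067 [[311.70719877   0.         318.13640735]
 [  0.         311.70719877 200.72955372]
 [  0.           0.           1.        ]]
[[ 1.25028478e-05 -9.53376092e-01 -3.01784738e-01  8.13983669e-02]
 [ 1.00000000e+00  5.38262330e-06  2.44253023e-05 -7.32037704e-04]
 [-2.16621056e-05 -3.01784738e-01  9.53376091e-01 -1.91780612e-01]
 [ 0.00000000e+00  0.00000000e+00  0.00000000e+00  1.00000000e+00]]
```

View pics/top0.png

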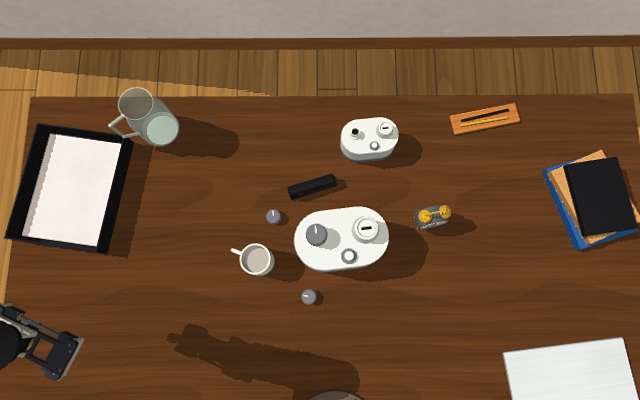

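View pics/side0.png

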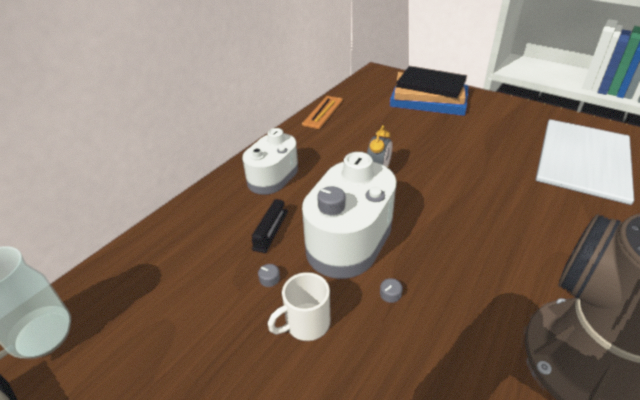

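View pics/wrist0.png

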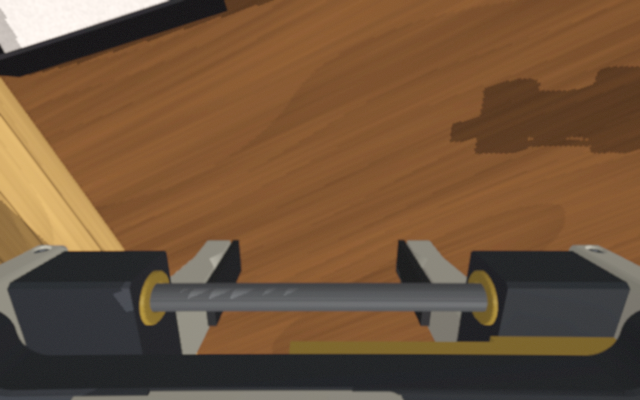

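Candidates in the top picture:
- Humidifiers: large at (341,238), small at (369,139).
- Caps: on the large humidifier at (317,235), loose ones at (274,216) and (309,297), and a dark knob on the small humidifier at (355,131). The round white tower at (367,228) is the mist nozzle.
- Button: on the large humidifier at (349,256).

My choice is the large humidifier, its cap at (317,235) and its button at (349,256).

```bash
python3 - <<'E'
from h import *
crop('top0',270,180,420,290,5); crop('side0',290,140,410,280,4)
c=load('top0')
for n,u,v,z in [('cap',317,234,.170),('btn',349,256,.141),('noz',367,228,.17),('mug',257,261,.09),('small',369,139,.1),('c1',274,216,.02),('c2',309,297,.02)]: print(n,atz(c,u,v,z).round(4))
E
```

```text
cap [0.5058 0.0419 0.17  ]
btn [ 0.4543 -0.0369  0.141 ]
noz [ 0.5199 -0.0803  0.17  ]
mug [0.4472 0.1986 0.09  ]
small [ 0.7738 -0.0987  0.1   ]
c1 [0.5776 0.1645 0.02  ]
c2 [0.3545 0.0663 0.02  ]
```

View pics/top0_c270_180.png

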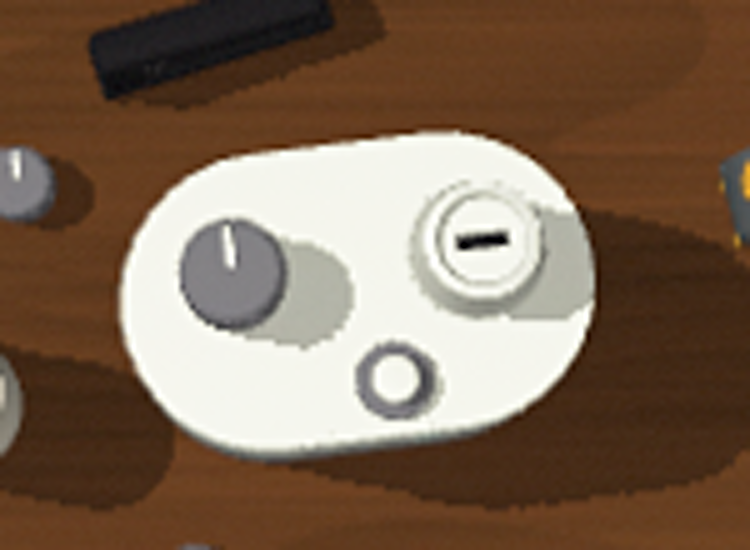

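View pics/side0_c290_140.png

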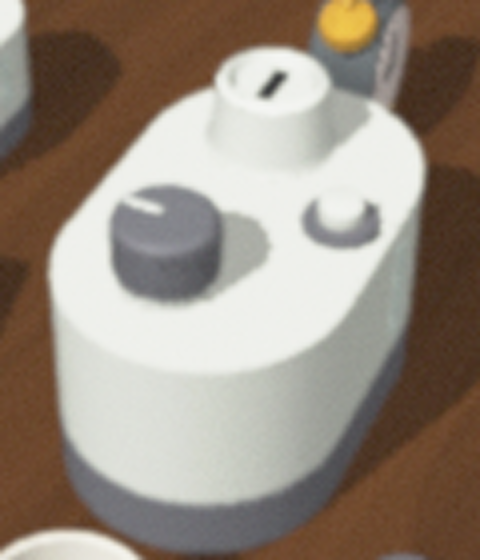

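```bash
python3 - <<'E'
from h import *
t=load('top0');s=load('side0')
for n,a,b,z in [('cap',(316.6,234.3),(331.5,193.3),.170),('btn',(349.4,255.8),(375.5,191.8),.141),('noz',(366.4,228.1),(357.5,161),.17)]:
    o,d=ray(t,*a);o2,d2=ray(s,*b)
    k=np.linalg.lstsq(np.c_[d,-d2],o2-o,rcond=None)[0]
    print(n,'tri',(o+k[0]*d).round(4),(o2+k[1]*d2).round(4),'top',atz(t,*a,z).round(4),'side',atz(s,*b,z).round(4))
E
```

```text
cap tri [0.5051 0.0429 0.17  ] [0.5062 0.0435 0.1702] top [0.5051 0.0429 0.17  ] side [0.5064 0.0433 0.17  ]
btn tri [ 0.4549 -0.0379  0.1401] [ 0.4557 -0.0376  0.1402] top [ 0.4548 -0.0379  0.141 ] side [ 0.4552 -0.0367  0.141 ]
noz tri [ 0.5204 -0.0794  0.165 ] [ 0.5223 -0.0785  0.1651] top [ 0.5197 -0.0789  0.17  ] side [ 0.5189 -0.0725  0.17  ]
```

```bash
python3 -m handwheel '[1,-3.8,2,0,0,-0.13,2,-8,4,0,0,-0.26,3,-12.3,5.5,0,0,-0.4,4.2,-16.8,6,0,0,-0.53,5.4,-21.3,6,0,0,-0.66,6.6,-25.8,6,0,0,-0.79,7.8,-30.3,6,0,0,-0.93,9,-34.8,6,0,0,-1.06]' 255 20
```

```text
time_s: 0.95
tcp_pos: [0.368, 0.2647, 0.2528]
eef_rot: [179.9, 0.0, -85.4]
contact_force: [1.7, 0.8, 1.1]
gripper_width: 0.0291
```

```bash
python3 -m handwheel '[1.2,-4.3,0,0,0,0,2.4,-8.7,0,0,0,0,3.6,-13.1,0,0,0,0,4.9,-17.5,0,0,0,0,6.2,-21.9,0,0,0,0,7.5,-26.2,-1,0,0,0,8.7,-30.2,-3,0,0,0,8.7,-30.2,-6,0,0,0]' 255 20; python3 - <<'E'
from h import *
s=sensors.get_state();print(s['tcp_pos'],s['joints'].round(1))
for n in('wrist','top'): cap(n,n+'1')
c=load('wrist1'); print(proj(c,[.455,-.0373,.141]),proj(c,s['tcp_pos']),proj(c,[.5057,.0431,.17]))
E
```

```text
time_s: 1.75
tcp_pos: [0.4564, -0.0411, 0.193]
eef_rot: [-179.9, -0.0, -85.6]
contact_force: [-0.5, 1.0, -1.2]
gripper_width: 0.0005
[ 0.45636858 -0.0411109   0.19301852] [ 19.6  -0.4 -25.5   0.  -64.9 -15.3]
(np.float64(319.1928233090554), np.float64(209.78351831250777)) (np.float64(317.7282482992182), np.float64(230.00121001567678)) (np.float64(249.35011215613162), np.float64(310.3926909576858))
```

View pics/wrist1.png

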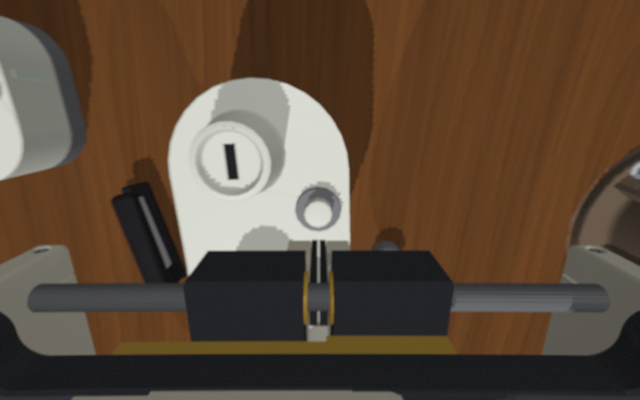

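```bash
python3 -m handwheel '[0,0.3,-2,0,0,0,-0.1,0.3,-4,0,0,0,-0.1,0.3,-4.7,0,0,0,-0.1,0.3,-4.7,0,0,0]'
```

```text
time_s: 2.25
tcp_pos: [0.4511, -0.0355, 0.1426]
eef_rot: [179.5, -0.0, -85.5]
contact_force: [0.4, -0.4, 0.3]
gripper_width: 0.0006
```

```bash
python3 -m handwheel '[0.3,-0.1,0.2,0,0,0,0.3,-0.1,-0.3,0,0,0,0.3,-0.1,-0.6,0,0,0,0.3,-0.1,-0.8,0,0,0,0.3,-0.1,-0.8,0,0,0]'
```

```text
time_s: 2.75
tcp_pos: [0.4539, -0.0366, 0.1343]
eef_rot: [179.5, -0.0, -85.5]
contact_force: [0.2, 0.4, 0.0]
gripper_width: 0.0006
```

```bash
python3 - <<'E'
from h import *
for n in('side','wrist','top'):
    c=cap(n,n+'2'); s=c['state'];print(s['tcp_pos'],s['contact_force'])
crop('side2',330,150,430,250,5);crop('wrist2',250,130,400,280,4)
E
```

```text
[ 0.45387955 -0.03659456  0.13431221] [0.23628565 0.37591919 0.01105771]
[ 0.45400823 -0.03659166  0.13446727] [0.1302345  0.81946642 0.22552426]
[ 0.45409078 -0.03657399  0.13456192] [ 0.6872668   0.6511696  -0.69283341]
```

View pics/side2_c330_150.png

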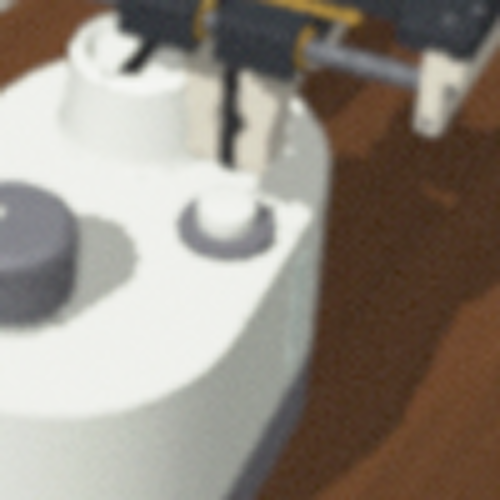

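View pics/wrist2_c250_130.png

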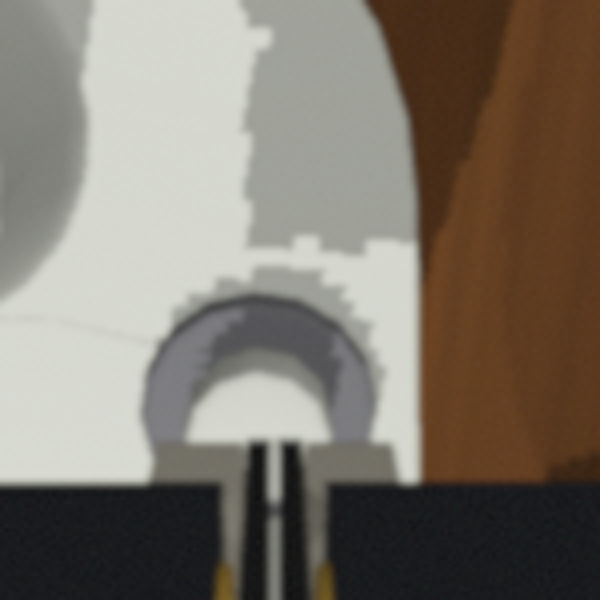

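```bash
python3 - <<'E'
from h import *
for n in('side2','top2','wrist2'):
    c=load(n); print(n,proj(c,c['state']['tcp_pos']),proj(c,[.455,-.0373,.141]),proj(c,[.455,-.0373,.135]))
crop('top2',290,190,420,290,6)
E
```

```text
side2 (np.float64(375.8887206001839), np.float64(194.65565315602154)) (np.float64(375.7451158103698), np.float64(191.67352250799362)) (np.float64(375.5843459564282), np.float64(194.00465098960964))
top2 (np.float64(348.73796204435877), np.float64(256.31418955137354)) (np.float64(349.1686175105011), np.float64(255.72692178377804)) (np.float64(349.03265452265674), np.float64(255.93227111949977))
wrist2 (np.float64(317.72332203423736), np.float64(230.00230863891895)) (np.float64(316.3521963334269), np.float64(232.84330813407132)) (np.float64(316.3204224565592), np.float64(229.2268141899363))
```

View pics/top2_c290_190.png

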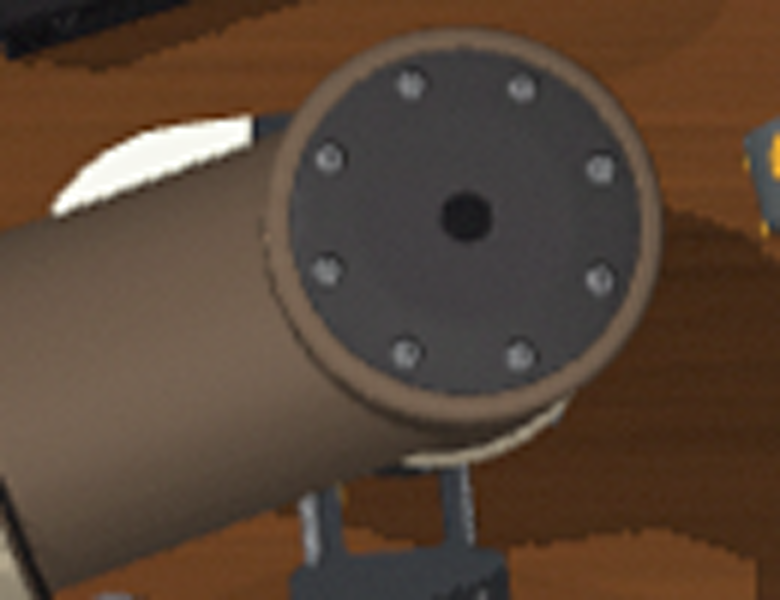

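View pics/side2.png

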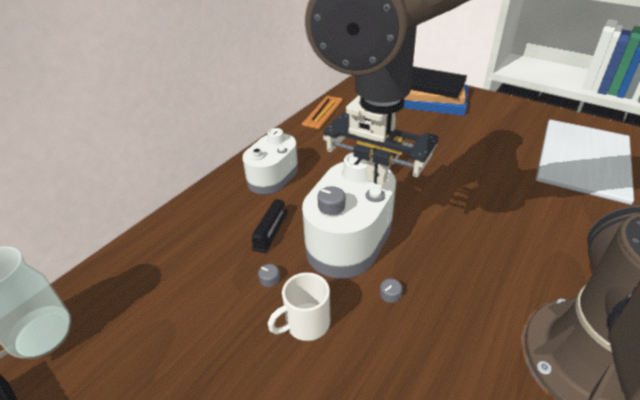

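```bash
python3 - <<'E'
from h import *
c=load('wrist2')
b=np.array([.455,-.0373,.141])
for dz in (0,.01,.02,.03,.04):
    c=load('wrist2'); c['state']['tcp_pos']=c['state']['tcp_pos']+[0,0,dz]
    f=lambda p: np.round(proj(c,p),1)
    print(dz,'btn L,R,top',f(b+[-.012,0,0]),f(b+[.012,0,0]),f(b+[0,-.012,0]),'collar',f(b+[-.02,0,-.006]),f(b+[.02,0,-.006]),f(b+[0,-.02,-.006]))
c=load('wrist2')
s=c['state']['tcp_pos']
for h in(0,.01,.02,.03,.04):print(h,np.round(proj(c,s+[0,-.0095,h]),1),np.round(proj(c,s+[0,.0095,h]),1), np.round(proj(load('side2'),s+[0,0,h]),1))
E
```

```text
0 btn L,R,top [334.9 234.1] [297.7 231.6] [317.8 215.4] collar [346.3 231.3] [286.1 227.1] [318.7 200.5]
0.01 btn L,R,top [334.  228.2] [298.5 225.7] [317.7 210.2] collar [345.  225.6] [287.4 221.6] [318.5 196.1]
0.02 btn L,R,top [333.2 222.7] [299.3 220.3] [317.6 205.4] collar [343.7 220.4] [288.6 216.6] [318.4 192. ]
0.03 btn L,R,top [332.4 217.7] [299.9 215.4] [317.5 201.1] collar [342.5 215.7] [289.7 211.9] [318.3 188.3]
0.04 btn L,R,top [331.8 213.1] [300.5 210.9] [317.4 197.1] collar [341.5 211.2] [290.7 207.6] [318.1 184.8]
0 [318.8 216.6] [316.6 243. ] [375.8 194.6]
0.01 [319.  222.2] [316.7 249.7] [376.1 190.7]
0.02 [319.2 228.4] [316.8 257.1] [376.4 186.7]
0.03 [319.4 235.2] [316.9 265.2] [376.7 182.7]
0.04 [319.7 242.9] [316.9 274.3] [376.9 178.6]
```

View pics/wrist2.png

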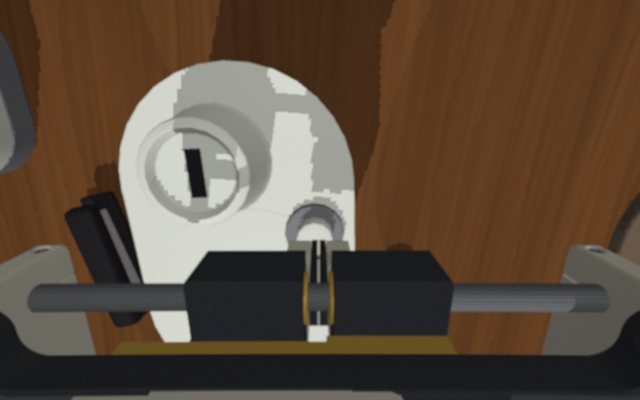

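```bash
python3 - <<'E'
from h import *
c=load('side2');s=c['state']['tcp_pos']
im=cv2.imread('pics/side2.png')[90:230,310:450];k=5
im=cv2.resize(im,None,fx=k,fy=k,interpolation=cv2.INTER_CUBIC)[:600]
for h in np.arange(0,.13,.01):
    u,v=proj(c,s+[0,0,h]);p=(int((u-310)*k),int((v-90)*k))
    cv2.circle(im,p,2,(0,0,255),-1);cv2.putText(im,'%d'%(h*1000),(p[0]+60,p[1]),0,.4,(0,0,255))
cv2.imwrite('pics/m2.png',im)
E
```

```text
(no output)
```

View pics/m2.png

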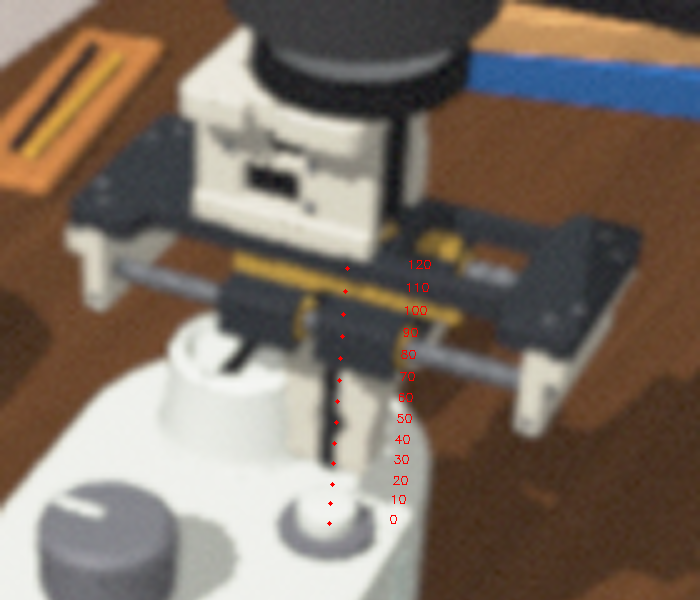

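The pictures show the fingertips about 30 mm above the reported TCP, and there is no contact force. I'll keep descending in small steps and watch the force.

```bash
python3 -m handwheel '[0.1,-0.1,-1,0,0,0,0.1,-0.1,-1.8,0,0,0,0.1,-0.1,-2.0,0,0,0,0.1,-0.1,-2.0,0,0,0]'; python3 - <<'E'
from h import *
cap('side','side3')
crop('side3',330,130,430,230,5)
E
```

```text
time_s: 3.3
tcp_pos: [0.4547, -0.0377, 0.1139]
eef_rot: [179.4, -0.1, -85.5]
contact_force: [-0.2, -0.4, -0.5]
gripper_width: 0.0007
```

View pics/side3_c330_130.png

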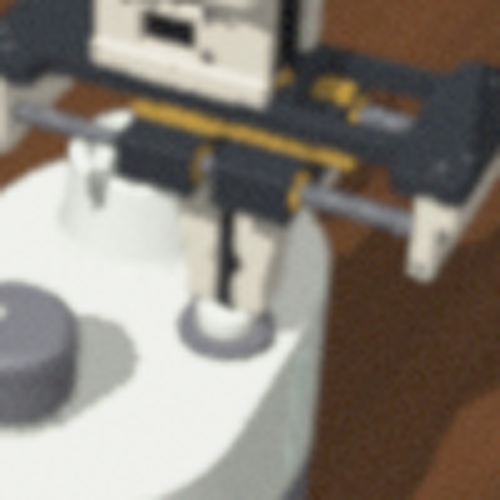

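```bash
python3 -m handwheel '[0,0,-0.3,0,0,0,0,0,-0.5,0,0,0,0,0,-0.6,0,0,0,0,0,-0.6,0,0,0]'
```

```text
time_s: 3.75
tcp_pos: [0.4555, -0.0376, 0.1086]
eef_rot: [179.5, -0.1, -85.5]
contact_force: [0.0, 0.3, 4.2]
gripper_width: 0.0002
```

```bash
python3 -m handwheel '[0,0,-0.2,0,0,0,0,0,-0.3,0,0,0,0,0,-0.3,0,0,0]'; python3 -c "
from plant import sensors;print(sensors.get_state()['contact_force'])"
```

```text
time_s: 4.05
tcp_pos: [0.4556, -0.0376, 0.1061]
eef_rot: [179.5, -0.1, -85.5]
contact_force: [-2.4, 0.4, 8.5]
gripper_width: 0.0005
[-2.36606472  0.40035269  8.52985212]
```

8.5 N is above the 5 N needed, so the button is fully down. At this point the tips stand at 0.135 m, which puts them 29 mm above the reported TCP. I'll hold briefly and then release.

```bash
python3 -m handwheel '[0,0,0,0,0,0,0,0,0,0,0,0,0,0,1,0,0,0,0,0,4,0,0,0,0,1,8,0,0,0,0,1,10,0,0,0,0,1,10,0,0,0]' 0 20; python3 - <<'E'
from h import *
s=sensors.get_state();print(s['joints'].round(1),s['contact_force'])
for n in('side','wrist'): cap(n,n+'4')
crop('side4',310,150,410,250,5)
E
```

```text
time_s: 4.75
tcp_pos: [0.4575, -0.027, 0.2096]
eef_rot: [179.9, -0.0, -85.5]
contact_force: [0.5, -0.2, 1.0]
gripper_width: 0.051
[ 21.3  -1.  -23.7  -0.  -67.4 -16.8] [ 0.54203912 -0.15041255  0.97237275]
```

View pics/side4_c310_150.png

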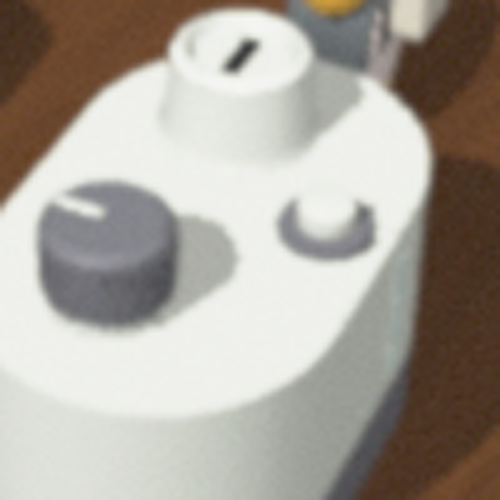

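View pics/wrist4.png

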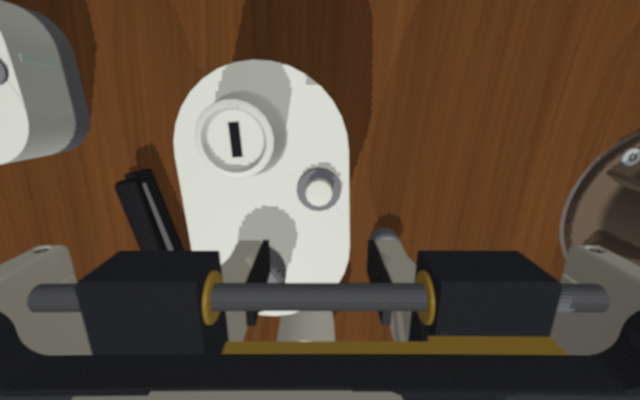

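```bash
python3 -m handwheel '[1.2,1.8,0,0,0,0.1,2.4,3.6,0,0,0,0.2,3.6,5.4,0,0,0,0.3,4.8,7.0,0,0,0,0.4,4.8,7.0,0,0,0,0.4,4.8,7.0,0,0,0,0.4]' 0 20; python3 - <<'E'
from h import *
s=sensors.get_state();print(s['joints'].round(1),s['tcp_pos'],s['eef_rot'],s['contact_force'],s['moment'],s['gripper_width'])
cap('side','side5');cap('wrist','wrist5');c=load('wrist5');print(proj(c,[.5057,.0431,.17]))
crop('side5',270,100,410,240,5)
E
```

```text
time_s: 5.45
tcp_pos: [0.5028, 0.0425, 0.2049]
eef_rot: [179.4, -0.0, -62.6]
contact_force: [-0.6, 0.4, 0.0]
gripper_width: 0.0873
[ 27.2   4.3 -18.9   0.  -67.4   0.2] [0.50277133 0.04249298 0.20493074] [ 1.79411597e+02 -4.95067661e-03 -6.26387234e+01] [-0.55236992  0.3987377   0.00797611] [0.04743966 0.01481777 0.01160968] 0.08725926811231358
(np.float64(313.85174276282265), np.float64(211.4227068387476))
```

View pics/side5_c270_100.png

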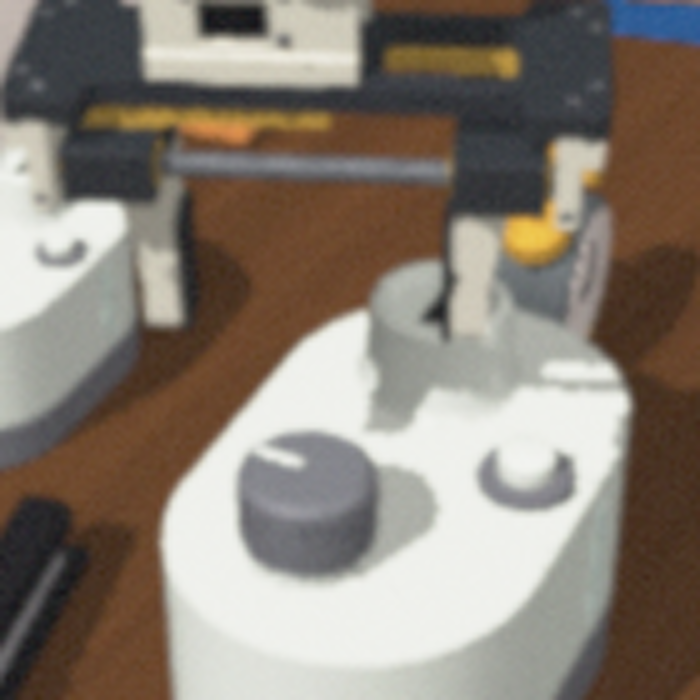

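View pics/wrist5.png

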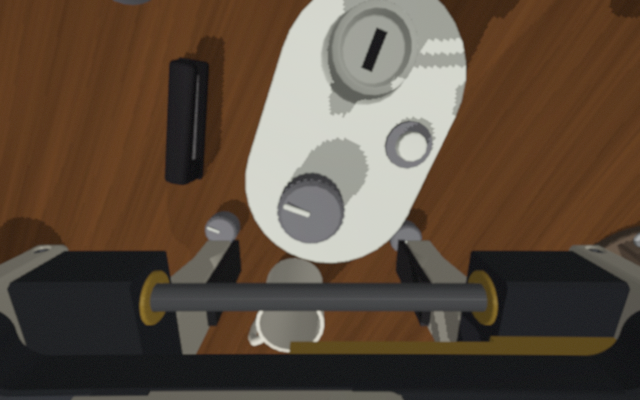

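```bash
python3 -m handwheel '[0.3,0.1,-2,0,0,0,0.3,0.1,-4.5,0,0,0,0.3,0.1,-6.5,0,0,0,0.3,0.1,-7.5,0,0,0,0.3,0.1,-7.5,0,0,0]' 0 20; python3 - <<'E'
from h import *
s=sensors.get_state();print(s['joints'].round(1),s['tcp_pos'],s['eef_rot'],s['contact_force'],s['moment'],s['gripper_width'])
cap('side','side6');crop('side6',270,100,410,240,5)
E
```

```text
time_s: 6.05
tcp_pos: [0.5047, 0.0423, 0.1295]
eef_rot: [179.3, -0.0, -62.7]
contact_force: [-0.0, -0.4, 1.0]
gripper_width: 0.0881
[ 27.    8.2 -25.    0.  -57.5   0.2] [0.50469744 0.04228608 0.12954622] [ 1.79342964e+02 -1.63578228e-03 -6.27326313e+01] [-0.02654357 -0.38183824  0.9653432 ] [ 0.01323537 -0.08474984 -0.01077903] 0.08813015448839404
```

View pics/side6_c270_100.png

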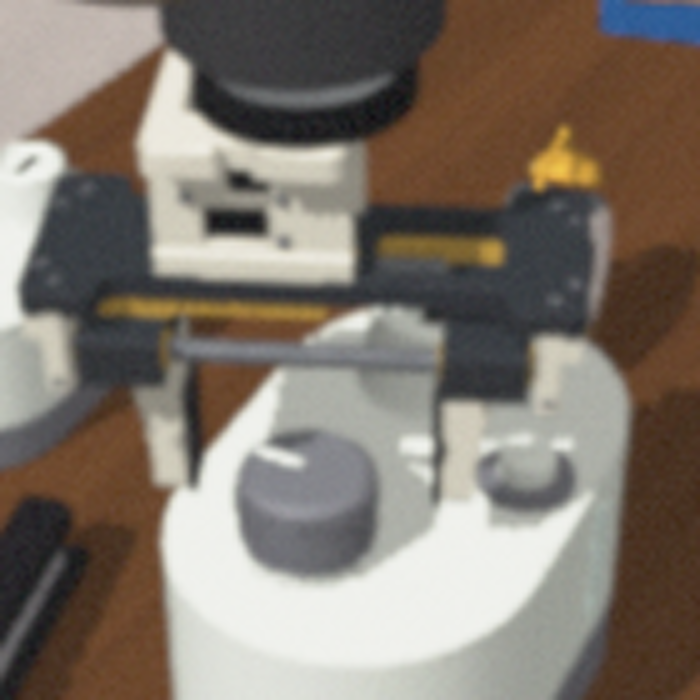

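```bash
python3 -m handwheel '[0.05,0.1,-1,0,0,0,0.1,0.1,-1.8,0,0,0,0.1,0.1,-1.8,0,0,0]' 0 20; python3 -m handwheel '[0,0,0,0,0,0,0,0,0,0,0,0,0,0,0,0,0,0,0,0,0,0,0,0,0,0,0,0,0,0]' 255 15; python3 - <<'E'
from h import *
s=sensors.get_state();print(s['joints'].round(1),s['tcp_pos'],s['eef_rot'],s['contact_force'],s['moment'],s['gripper_width'])
cap('side','side7');crop('side7',270,100,410,240,5)
E
```

```text
time_s: 6.4
tcp_pos: [0.5059, 0.0434, 0.1117]
eef_rot: [179.4, -0.0, -62.7]
contact_force: [-1.2, 0.3, 0.5]
gripper_width: 0.0875
time_s: 6.9
tcp_pos: [0.5062, 0.0436, 0.1119]
eef_rot: [179.4, -0.0, -62.7]
contact_force: [2.4, 0.2, 0.3]
gripper_width: 0.0538
[ 27.1   9.3 -26.2   0.  -55.1   0.2] [0.50621163 0.04357347 0.11194195] [ 1.79402222e+02 -1.04534497e-02 -6.27139030e+01] [2.35212478 0.17768301 0.29087603] [ 0.15036634 -0.32079365  0.05480994] 0.0538477004929763
```

View pics/side7_c270_100.png

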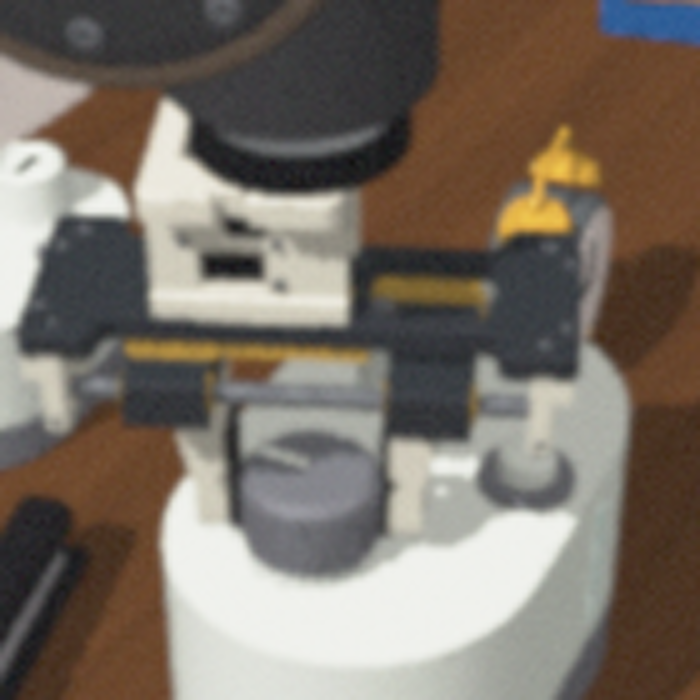

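```bash
python3 -m handwheel '[0,0,0,0,0,0.05,0,0,0,0,0,0.1,0,0,0,0,0,0.15,0,0,0,0,0,0.2]' - 20; python3 - <<'E'
from h import *
s=sensors.get_state();print(s['tcp_pos'],s['eef_rot'],s['contact_force'],s['moment'],s['joint_torque'][5],s['gripper_width'])
cap('side','side8');crop('side8',300,160,370,220,8)
E
```

```text
time_s: 7.35
tcp_pos: [0.5064, 0.0436, 0.112]
eef_rot: [179.4, -0.0, -51.1]
contact_force: [0.3, -0.8, -0.1]
gripper_width: 0.0541
[0.50644605 0.04364617 0.11199894] [ 1.79424347e+02 -1.96100062e-02 -5.11339021e+01] [ 0.25601454 -0.77086514 -0.12572149] [ 0.1369316  -0.30506793 -0.04780165] -0.8062605187296867 0.05408760467107242
```

View pics/side8_c300_160.png

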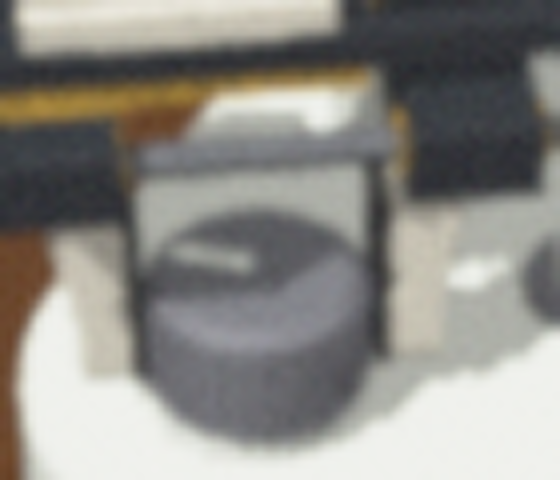

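```bash
python3 - <<'E'
from h import *
c=load('side8');t=load('top0')
p0=np.array([.5057,.0431,.172])
tip=atz(t,270+228/5,180+225/5,.1725);print('top ptr az',np.degrees(np.arctan2(*(tip-p0)[[1,0]])))
for a in range(-20,40,5):
    r_=np.radians(a);q=np.array(proj(c,p0+.024*np.array([np.cos(r_),np.sin(r_),0])))-proj(c,p0);print(a,q.round(2),round(q[1]/q[0],3))
s=sensors.get_state();print(s['moment'],s['joint_torque'])
E
```

```text
top ptr az 5.5731788766707115
-20 [-7.51 -6.37] 0.849
-15 [-8.37 -5.93] 0.709
-10 [-9.18 -5.45] 0.594
-5 [-9.91 -4.92] 0.496
0 [-10.58  -4.35] 0.411
5 [-11.17  -3.75] 0.336
10 [-11.67  -3.12] 0.267
15 [-12.09  -2.46] 0.203
20 [-12.42  -1.78] 0.143
25 [-12.66  -1.08] 0.086
30 [-12.8   -0.38] 0.03
35 [-12.84   0.33] -0.026
[ 0.19000169 -0.17782058 -0.01732625] [ -0.1389945  -38.81240129  25.15022635   6.02348194  -0.22872153
  -0.55961223]
```

The pointer barely moved and joint 6 is carrying torque, so counter-clockwise looks like the tightening way. I'll try clockwise.

```bash
python3 -m handwheel '[0,0,0,0,0,-0.1,0,0,0,0,0,-0.2,0,0,0,0,0,-0.3,0,0,0,0,0,-0.4,0,0,0,0,0,-0.5,0,0,0,0,0,-0.6,0,0,0,0,0,-0.6]' - 20; python3 - <<'E'
from h import *
s=sensors.get_state();print(s['tcp_pos'],s['eef_rot'],s['contact_force'],s['moment'],s['joint_torque'][5],s['gripper_width'])
cap('side','side9');crop('side9',300,160,370,220,8)
E
```

```text
time_s: 8.1
tcp_pos: [0.5063, 0.0453, 0.1123]
eef_rot: [179.5, 0.1, -85.6]
contact_force: [-4.4, 8.1, 4.4]
gripper_width: 0.054
[0.50627974 0.04527074 0.11232016] [ 1.79453283e+02  1.18891679e-01 -8.56011967e+01] [-4.39927814  8.12935075  4.4247298 ] [ 3.02147369  1.66524364 -0.01027675] -1.2128642946481705 0.0540071734753728
```

View pics/side9_c300_160.png

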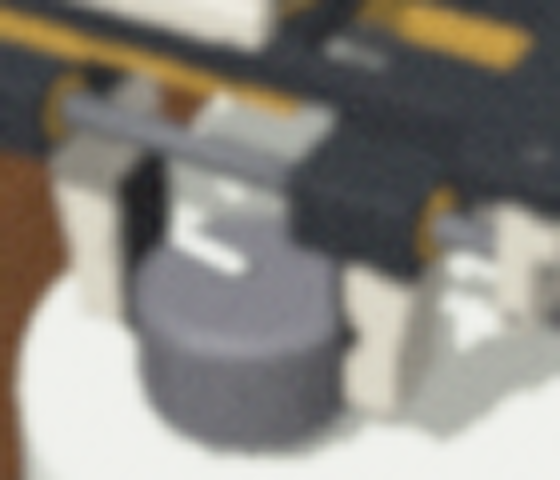

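```bash
python3 - <<'E'
from h import *
cap('wrist','wrist9')
s=sensors.get_state();print(s['contact_force'],s['moment'],s['joint_torque'].round(2),s['tcp_pos'])
crop('side9',250,80,410,240,4)
E
```

```text
[-3.79845815  7.79211503  3.05219013] [2.98274053 1.56211797 0.19758945] [ -4.39 -36.88  24.19   8.12   0.18  -0.36] [0.50624743 0.04516528 0.11230952]
```

View pics/side9_c250_80.png

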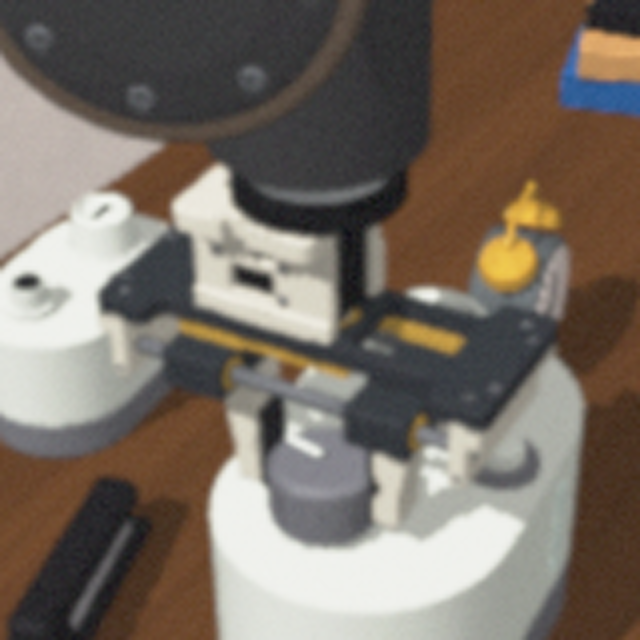

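View pics/wrist9.png

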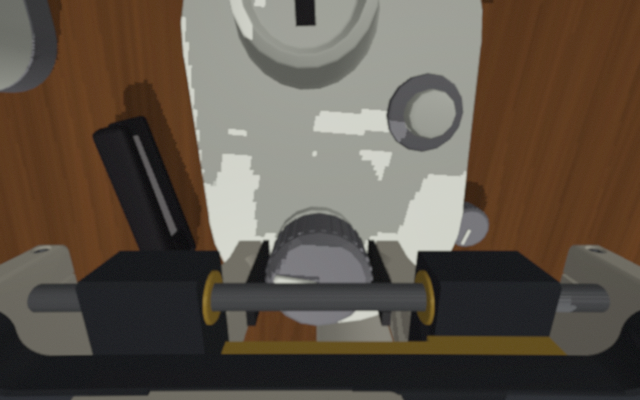

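```bash
python3 - <<'E'
from h import *
ims=[]
for f in('side0','side7','side8','side9'):
    im=cv2.imread('pics/%s.png'%f)[180:212,312:352]; im=cv2.resize(im,None,fx=10,fy=9,interpolation=cv2.INTER_CUBIC);cv2.putText(im,f,(5,280),0,.6,(0,255,0));ims.append(im)
cv2.imwrite('pics/cmp.png',np.vstack([np.hstack(ims[:2]),np.hstack(ims[2:])]))
E
```

```text
(no output)
```

View pics/cmp.png

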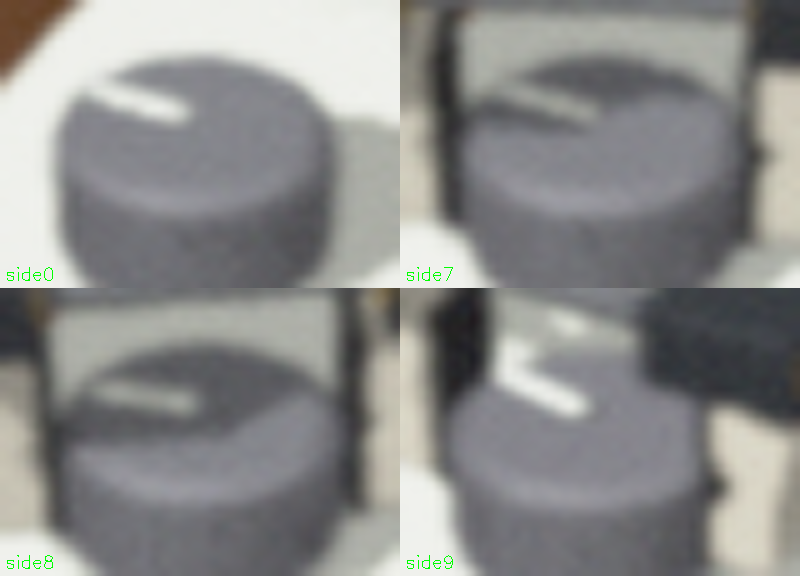

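```bash
python3 -m handwheel '[0,0,0,0,0,0,0,0,0,0,0,-0.05,0,0,0,0,0,-0.1,0,0,0,0,0,-0.15,0,0,0,0,0,-0.2,0,0,0,0,0,-0.25]' 255 45; python3 - <<'E'
from h import *
s=sensors.get_state();print(s['tcp_pos'],s['eef_rot'],s['contact_force'],s['moment'],s['joint_torque'].round(2),s['gripper_width'])
cap('side','side10');cap('wrist','wrist10')
ims=[]
for f in('side9','side10'):
    im=cv2.imread('pics/%s.png'%f)[180:212,312:352]; im=cv2.resize(im,None,fx=10,fy=10,interpolation=cv2.INTER_CUBIC);ims.append(im)
cv2.imwrite('pics/cmp2.png',np.hstack(ims))
crop('wrist10',200,180,440,340,3)
E
```

```text
time_s: 8.8
tcp_pos: [0.5052, 0.0438, 0.1124]
eef_rot: [179.4, -0.1, -99.7]
contact_force: [-4.5, -2.4, 3.4]
gripper_width: 0.0533
[0.50517829 0.04378406 0.11237215] [ 1.79355191e+02 -7.10922789e-02 -9.97381183e+01] [-4.51449592 -2.37481114  3.35607819] [-0.78810282  1.25483099  1.537225  ] [  0.69 -36.85  27.16   4.5    1.76  -0.74] 0.05332114026033014
```

View pics/cmp2.png

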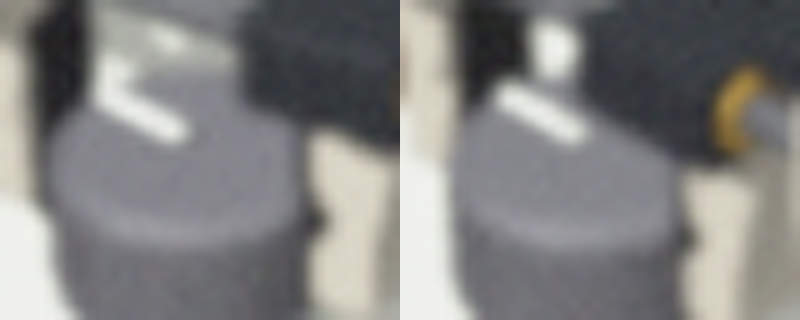

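View pics/wrist10_c200_180.png

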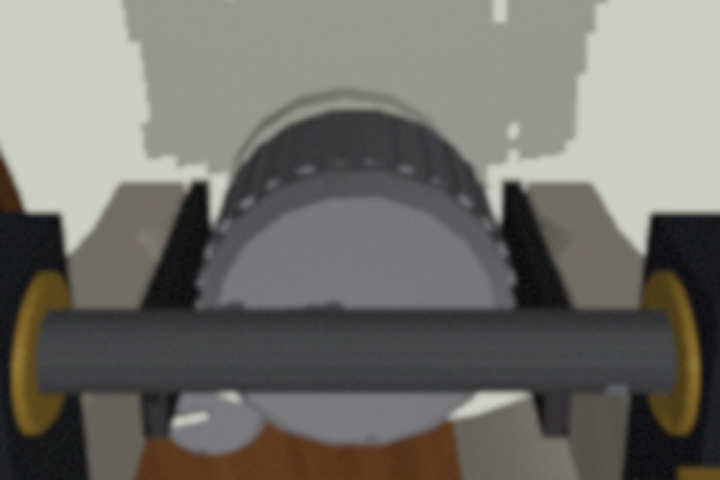

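Moment z went to +1.5 N m while the pointer stayed put, so clockwise is the tightening way. The counter-clockwise try had shown almost no torque, so I'll turn that way.

```bash
python3 -m handwheel '[0,0,0,0,0,0.05,0,0,0,0,0,0.12,0,0,0,0,0,0.2,0,0,0,0,0,0.3,0,0,0,0,0,0.4,0,0,0,0,0,0.5,0,0,0,0,0,0.5]' 255 25; python3 - <<'E'
from h import *
s=sensors.get_state();print(s['tcp_pos'],s['eef_rot'],s['contact_force'],s['moment'],s['joint_torque'].round(2),s['gripper_width'])
cap('side','side11')
ims=[]
for f in('side10','side11'):
    im=cv2.imread('pics/%s.png'%f)[180:212,312:352]; im=cv2.resize(im,None,fx=10,fy=10,interpolation=cv2.INTER_CUBIC);ims.append(im)
cv2.imwrite('pics/cmp3.png',np.hstack(ims))
E
```

```text
time_s: 9.6
tcp_pos: [0.5077, 0.0425, 0.1133]
eef_rot: [179.5, -0.2, -70.9]
contact_force: [9.1, -8.2, -3.3]
gripper_width: 0.0535
[0.50766838 0.04249466 0.11325437] [179.54475124  -0.23571113 -70.92020638] [ 9.06752284 -8.18611452 -3.28978298] [-3.15545488 -3.659892   -0.03855207] [  4.75 -39.64  23.43   2.46  -1.77   1.32] 0.0534759420852806
```

View pics/cmp3.png

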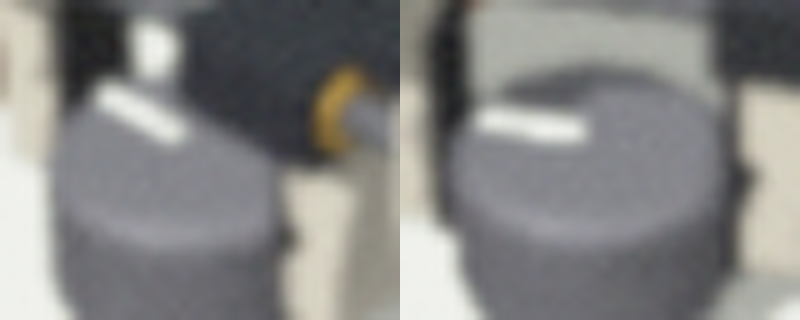

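Counter-clockwise runs free: the pointer followed 25° and moment z is about 0. I'll continue in chunks, easing the side load each time.

```bash
python3 -m handwheel '[0.1,-0.1,0,0,0,0.02,0.1,-0.1,0,0,0,0.14,0.1,-0.1,0,0,0,0.26,0.1,-0.1,0,0,0,0.38,0.1,-0.1,0,0,0,0.5,0.1,-0.1,0,0,0,0.62,0.1,-0.1,0,0,0,0.74,0.1,-0.1,0,0,0,0.74]' 255 25; python3 - <<'E'
from h import *
s=sensors.get_state();print(s['tcp_pos'],s['eef_rot'],s['contact_force'],s['moment'],s['gripper_width'])
E
```

```text
time_s: 10.45
tcp_pos: [0.5105, 0.0422, 0.114]
eef_rot: [179.7, -0.4, -28.5]
contact_force: [5.7, 2.0, 0.5]
gripper_width: 0.0537
[0.51054592 0.04223085 0.11402222] [179.70378885  -0.37299303 -28.48429819] [5.71276216 1.95320605 0.52269036] [ 0.7210559  -1.76428558 -0.00811555] 0.0537009550869283
```

```bash
python3 -m handwheel '[0,0,0,0,0,0,0,0,0,0,0,0,-0.2,0.05,0,0,0,0,-0.48,0.1,-0.2,0,0,0,-0.48,0.1,-0.2,0,0,0]' 100 25; python3 -m handwheel '[0,0,0,0,0,0,0,0,0,0,0,0,0,0,0,0,0,0,0,0,0,0,0,0]' 255 25; python3 - <<'E'
from h import *
s=sensors.get_state();print(s['tcp_pos'],s['eef_rot'],s['joints'].round(1),s['contact_force'],s['moment'],s['gripper_width'])
cap('side','side12');cap('wrist','wrist12');crop('side12',290,150,380,220,7)
E
```

```text
time_s: 10.95
tcp_pos: [0.5097, 0.0435, 0.1137]
eef_rot: [179.9, -0.7, -28.5]
contact_force: [14.0, -4.3, -1.7]
gripper_width: 0.0538
time_s: 11.35
tcp_pos: [0.51, 0.0434, 0.1139]
eef_rot: [179.9, -0.8, -28.5]
contact_force: [4.4, -1.9, 1.1]
gripper_width: 0.0539
[0.51000138 0.04342664 0.11393423] [179.93336111  -0.77059106 -28.49242411] [ 27.5   8.8 -26.9   0.8 -53.9  33.6] [ 4.37453261 -1.9294843   1.13759029] [-0.59319238 -1.57000994 -0.02135103] 0.0538873683518335
```

View pics/side12_c290_150.png

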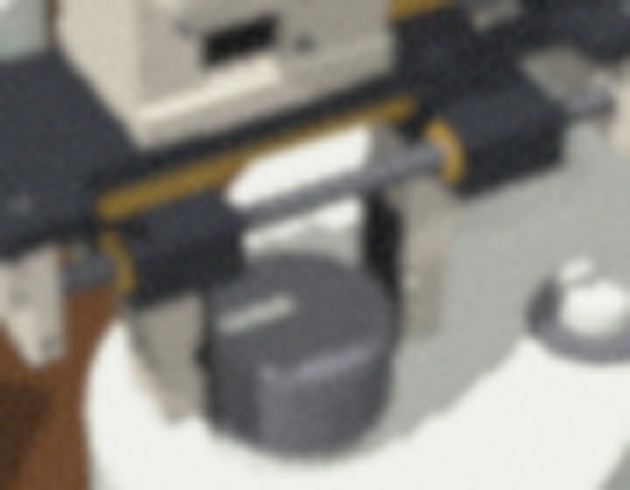

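View pics/wrist12.png

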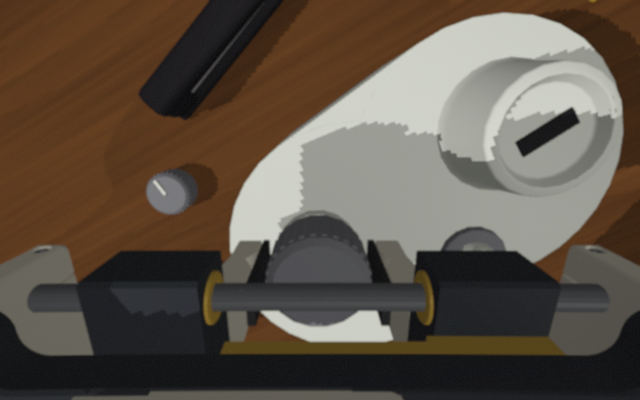

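```bash
python3 -m handwheel '[0,0,0,0,0,0,0,0,0,0,0,0,-0.2,0,0,0.006,0.012,0,-0.43,0,-0.2,0.006,0.012,0,-0.43,0,-0.2,0.006,0.012,0,-0.43,0,-0.2,0.006,0.012,0]' 50 25; python3 -m handwheel '[0,0,0,0,0,0,0,0,0,0,0,0,0,0,0,0,0,0,0,0,0,0,0,0]' 255 25; python3 - <<'E'
from h import *
s=sensors.get_state();print(s['tcp_pos'],s['eef_rot'],s['joints'].round(1),s['contact_force'],s['moment'],s['gripper_width'])
E
```

```text
time_s: 12.05
tcp_pos: [0.5055, 0.0433, 0.1118]
eef_rot: [179.9, 0.0, -28.5]
contact_force: [1.3, -0.7, 0.2]
gripper_width: 0.0702
time_s: 12.45
tcp_pos: [0.5062, 0.044, 0.112]
eef_rot: [180.0, -0.0, -28.5]
contact_force: [1.6, 3.0, 0.0]
gripper_width: 0.0538
[0.50617677 0.04398841 0.1120121 ] [ 1.79978166e+02 -3.03325442e-02 -2.84826737e+01] [ 27.2   8.9 -26.7   0.  -54.4  34.3] [1.63091865 2.96942044 0.00844032] [ 1.14287884 -0.64306931  0.02172288] 0.05380326823795652
```

Recentred and regripped. I'll keep turning counter-clockwise.

```bash
python3 -m handwheel '[0,0,0,0,0,0.1,0,0,0,0,0,0.23,0,0,0,0,0,0.36,0,0,0,0,0,0.49,0,0,0,0,0,0.62,0,0,0,0,0,0.75,0,0,0,0,0,0.88,0,0,0,0,0,0.88]' 255 25;  python3 -m handwheel '[0,0,0,0,0,0.1,0,0,0,0,0,0.22,0,0,0,0,0,0.34,0,0,0,0,0,0.46,0,0,0,0,0,0.58,0,0,0,0,0,0.7,0,0,0,0,0,0.7]' 255 25; python3 - <<'E'
from h import *
s=sensors.get_state();print(s['tcp_pos'],s['eef_rot'],s['joints'].round(1),s['contact_force'],s['moment'],s['gripper_width'])
cap('side','side13');crop('side13',290,150,380,220,7)
E
```

```text
time_s: 13.25
tcp_pos: [0.5061, 0.0438, 0.1121]
eef_rot: [180.0, -0.0, 22.0]
contact_force: [-0.1, 0.6, -0.1]
gripper_width: 0.0539
time_s: 13.95
tcp_pos: [0.5062, 0.0436, 0.1123]
eef_rot: [180.0, -0.0, 62.0]
contact_force: [-0.4, -1.6, 2.2]
gripper_width: 0.054
[0.50615616 0.04355184 0.11227058] [ 1.79954264e+02 -6.76406783e-03  6.20127621e+01] [ 27.1   8.9 -26.7   0.  -54.4 124.9] [-0.3876904  -1.57007913  2.23999249] [-0.4060055  -0.15618661 -0.42420751] 0.05401180227314273
```

View pics/side13_c290_150.png

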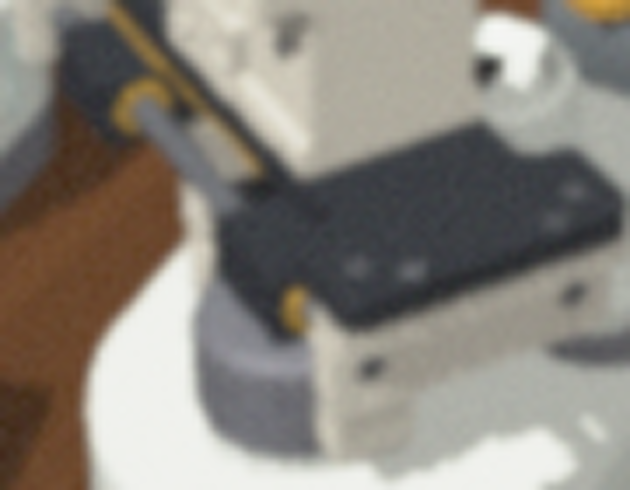

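```bash
python3 -m handwheel '[0,0,0.2,0,0,0,0,0,0.4,0,0,0,0,0,0.6,0,0,0,0,0,0.8,0,0,0]' 255 30; python3 -c "
from plant import sensors;s=sensors.get_state();print(s['contact_force'],s['moment'],s['tcp_pos'])"
```

```text
time_s: 14.4
tcp_pos: [0.5054, 0.0433, 0.1201]
eef_rot: [-180.0, 0.1, 61.8]
contact_force: [-0.3, -0.8, -0.9]
gripper_width: 0.0532
[-0.34355396 -0.83155749 -0.86747627] [-0.55771984  0.11909075 -0.00245078] [0.50544491 0.0433213  0.12005825]
```

No resistance on the way up, so I'll lift further.

```bash
python3 -m handwheel '[0,0,1,0,0,0,0,0,2,0,0,0,0,0,3.5,0,0,0,0,0,5.5,0,0,0,0,0,7.5,0,0,0,0,0,9.5,0,0,0,0,0,10.5,0,0,0,0,0,10.5,0,0,0]' 255 30; python3 - <<'E'
from h import *
s=sensors.get_state();print(s['tcp_pos'],s['contact_force'],s['qd'].round(2),s['gripper_width'])
cap('side','side14');cap('top','top14');crop('side14',240,40,440,240,3)
E
```

```text
time_s: 15.2
tcp_pos: [0.5065, 0.0436, 0.2273]
eef_rot: [179.9, -0.1, 61.8]
contact_force: [0.3, 0.6, -0.7]
gripper_width: 0.0537
[0.50647486 0.04361051 0.22732837] [ 0.33848747  0.63665151 -0.74530439] [ 0.01  1.49 -2.73 -0.87  1.7  -0.12] 0.053714655064403906
```

View pics/side14_c240_40.png

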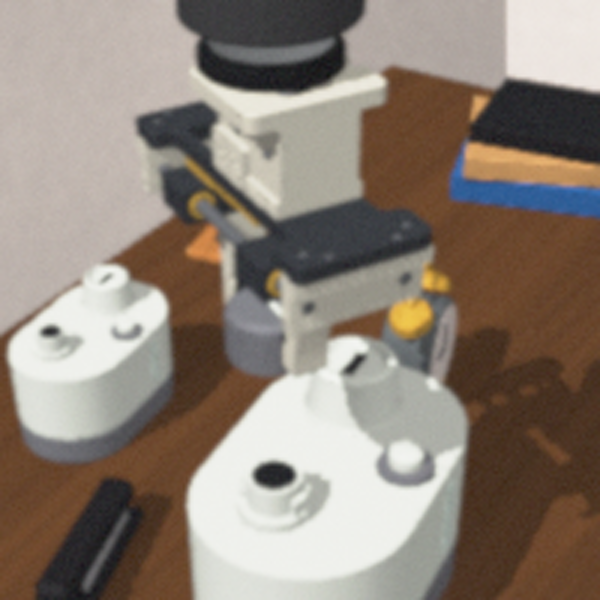

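View pics/side14.png

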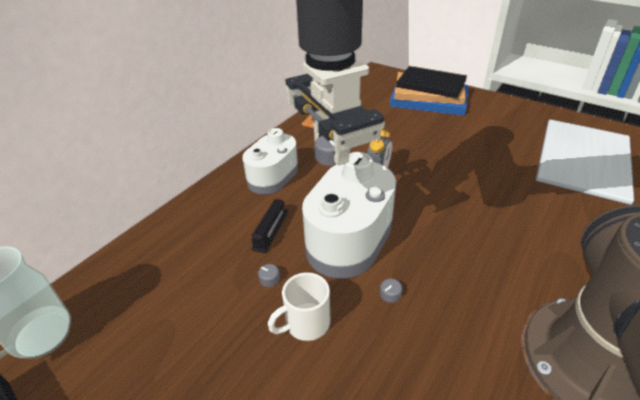

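View pics/top14.png

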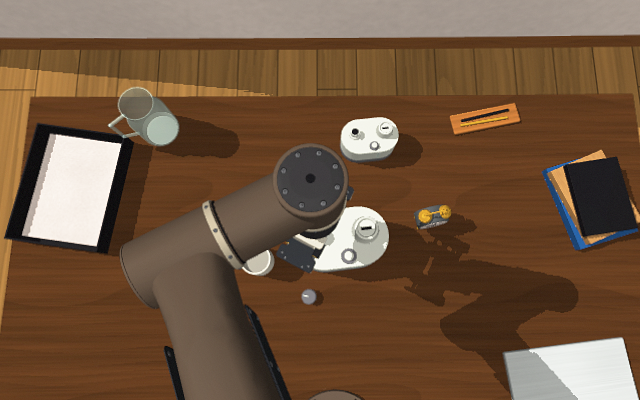

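The cap is off and held. The tool has risen 11.5 cm, the neck is bare, the button is up, and the mug, clock and stapler are where they stood. I'll let the arm settle and check once more.

```bash
python3 -m handwheel '[0,0,0,0,0,0,0,0,0,0,0,0,0,0,0,0,0,0,0,0,0,0,0,0,0,0,0,0,0,0,0,0,0,0,0,0]' 255 30; python3 - <<'E'
from h import *
s=sensors.get_state();print(s['tcp_pos'],s['contact_force'],s['qd'].round(2),s['gripper_width'])
c=cap('side','side15');crop('side15',290,90,410,210,5)
print(proj(c,[.506,.0435,.138+.115]),proj(c,[.506,.0435,.170+.115]))
E
```

```text
time_s: 15.9
tcp_pos: [0.5052, 0.0433, 0.2248]
eef_rot: [-180.0, 0.1, 61.8]
contact_force: [-0.0, 0.5, -0.8]
gripper_width: 0.0536
[0.50517723 0.04333239 0.2247892 ] [-0.03422561  0.48377185 -0.76309599] [-0.06 -0.12  0.02 -0.01 -0.04 -0.11] 0.053606231490184925
(np.float64(331.0275549259839), np.float64(156.8442903567194)) (np.float64(330.78572627400854), np.float64(141.3419176073867))
```

View pics/side15_c290_90.png

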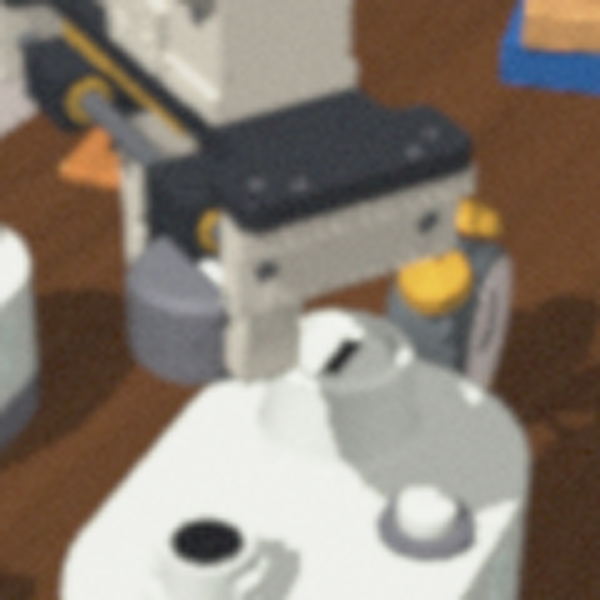

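```bash
python3 -c "
from plant import r;print(r.close_job())"
```

```text
the job is handed in; nothing more can be done
None
```

The humidifier is switched off and the cap is off. I handed the job in at about 16 s with the cap still gripped. No verdict was reported, so the lines below are my own checks.

- **Button:** I pressed it until it carried 8.5 N, more than the 5 N it needs, and the later pictures show it back up.
- **Finding the thread:** The cap has a normal thread, and counter-clockwise loosens it. I first misread the counter-clockwise try as the blocked way, because the pointer seemed to move only about 5°. Turning clockwise then stopped with +1.5 N m and the fingers slipped. Counter-clockwise ran free, about 145° from the start, with one regrip to recentre the fingers on the cap.
- **Final state:** The cap is held with the fingers at 53.6 mm. It is about 11 cm above its seat, looks level in the side picture, and the arm is nearly still (joint speeds 0.12°/s or less).
- **Bystanders:** In the side picture the mug, clock and stapler look to be where they were. I did not measure them, and the arm hid the stapler and part of the mug in the last top picture.

Two things disagreed or went wrong:
- **Fingertip position:** The fingertips are about 29 mm above the reported TCP. The first press met no force, so I corrected using the pictures and the contact force.
- **Failed regrip:** My first attempt to open the fingers for the regrip was too small. It pushed the cap sideways with about 14 N, so I repeated it with a wider opening.

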